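# Cover the filled steel containers with their own lids

### The job

The four open steel containers have been filled and must be covered before they go to the autoclave. Pick up each loose lid by its handle and set it gently, without dropping it, on the one container it fits, so that its plug sits fully in the mouth and the lid lies level and square on the rim. Leave the containers standing where they are, and do not shift the timer or the small reagent bottle that stand among them.

Things in the scene. Friction and masses are not known exactly. Their poses are not given: they have to be found in the camera images.
- jar_large: Large round open stainless jar, outer diameter 100 mm, 70 mm high, 4 mm wall, mouth 92 mm across, stands loose (0.45 kg); black rubber stoppers lie in it. Origin: centre of its underside, z up. Takes lid_large.
- jar_small: Small round open stainless jar, outer diameter 72 mm, 60 mm high, 4 mm wall, mouth 64 mm across, stands loose (0.45 kg); small white caps lie in it. Origin: centre of its underside, z up. Takes lid_small.
- dish_square: Square open stainless dish, 80 x 80 mm outside, 52 mm high, 4 mm wall, mouth 72 x 72 mm, stands loose (0.45 kg); clear cuvettes stand in it. Origin: centre of its underside, z up. x and y along its sides. Takes lid_square, at any quarter turn.
- dish_oblong: Oblong open stainless dish, 104 mm along its x and 74 mm along its y outside, 46 mm high, 4 mm wall, mouth 96 x 66 mm, stands loose (0.45 kg); a row of glass slides stands in it. Origin: centre of its underside, z up. Takes lid_oblong, either way round.
- lid_large: Large round stainless lid, cover plate 106 mm across, 0.14 to 0.23 kg, lying right way up. Origin: centre of the plug's underside, z up. Plug widens up to z = 12 mm, then a 4 mm cover plate; seated, the plate rests on the rim (origin 12 mm below it). Plug 74 mm across below, 88 mm above. Round knob on the axis, 23 mm at its widest at z = 36 mm, waisted below, top z = 44 mm.
- lid_small: Small round stainless lid, cover plate 78 mm across, 0.08 to 0.14 kg, lying right way up. Origin: centre of the plug's underside, z up. Plug widens up to z = 12 mm, then a 4 mm cover plate; seated, the plate rests on the rim (origin 12 mm below it). Plug 46 mm across below, 60 mm above. Round knob on the axis, 23 mm at its widest at z = 36 mm, waisted below, top z = 44 mm.
- lid_square: Square stainless lid, cover plate 86 x 86 mm, 0.12 to 0.21 kg, lying right way up. Origin: centre of the plug's underside, z up. Plug widens up to z = 12 mm, then a 4 mm cover plate; seated, the plate rests on the rim (origin 12 mm below it). Plug 56 mm square below, 68 mm above, sides along x and y. Central bar handle, 50 mm along x, 13 mm wide (y), from z = 31 to 44 mm, on two end posts.
- lid_oblong: Oblong stainless lid, cover plate 110 (x) by 80 mm (y), 0.14 to 0.23 kg, lying right way up. Origin: centre of the plug's underside, z up. Plug widens up to z = 12 mm, then a 4 mm cover plate; seated, the plate rests on the rim (origin 12 mm below it). Plug 80 x 50 mm below, 92 x 62 mm above. Central bar handle, 50 mm along x, 13 mm wide (y), from z = 31 to 44 mm, on two end posts.
- timer: Bench timer lying among the containers, 62 x 68 x 21 mm, off-white with a grey display; not part of the job. Origin: centre of its underside.
- reagent_bottle: Short reagent bottle standing among the containers, 26 mm across, 78 mm high, with a white cap; not part of the job. Origin: centre of its underside.
Things that resemble listed ones, but are neither listed nor needed, are in the scene too. Leave any black look-alike of the lid_small alone. Leave any blue look-alike of the lid_large alone.

How it is judged (in metres and radians):
At the end, for the whole second after the job is handed in: Each lid on its own container: centred within 8 mm, origin within 4 mm of 12 mm below the rim, level within 0.06 rad, square and oblong lids in line with their dishes within 0.12 rad (square: any quarter turn; oblong: either way round); containers upright within 0.06 rad; all at rest (horizontal distance between lid_large and jar_large below 0.008 m and z of lid_large in the frame of jar_large between 0.054 and 0.062 m and angle between each of lid_large, jar_large, lid_small, jar_small, lid_square, dish_square, lid_oblong, dish_oblong's own z axis and vertical below 0.06 rad and linear speed of each of lid_large, jar_large, lid_small, jar_small, lid_square, dish_square, lid_oblong, dish_oblong below 0.02 m/s and horizontal distance between lid_small and jar_small below 0.008 m and z of lid_small in the frame of jar_small between 0.044 and 0.052 m and horizontal distance between lid_square and dish_square below 0.008 m and z of lid_square in the frame of dish_square between 0.036 and 0.044 m and (angle between the x axis of lid_square and the x axis of dish_square, either way round below 0.12 rad or angle between the x axis of lid_square and the y axis of dish_square, either way round below 0.12 rad) and horizontal distance between lid_oblong and dish_oblong below 0.008 m and z of lid_oblong in the frame of dish_oblong between 0.03 and 0.038 m and angle between the x axis of lid_oblong and the x axis of dish_oblong, either way round below 0.12 rad); the robot touches nothing.
It fails at once if a lid is let go high in the air (its underside more than 100 mm above the worktop) instead of being set down ((height (world z) of lid_large above 0.1 m and contact force between the fingers and lid_large below 0.01 N) or (height (world z) of lid_small above 0.1 m and contact force between the fingers and lid_small below 0.01 N) or (height (world z) of lid_square above 0.1 m and contact force between the fingers and lid_square below 0.01 N) or (height (world z) of lid_oblong above 0.1 m and contact force between the fingers and lid_oblong below 0.01 N)).
It fails at once if a container is shoved more than 50 mm or tipped by more than 0.35 rad (distance of any of jar_large, jar_small, dish_square, dish_oblong from where it was at the start of the episode above 0.05 m or angle between any of jar_large, jar_small, dish_square, dish_oblong's own z axis and vertical above 0.35 rad).
It fails at once if the timer or the reagent bottle is moved more than 30 mm (distance of any of timer, reagent_bottle from where it was at the start of the episode above 0.03 m).
It also fails if it takes over 106 s, if anything falls off the work surface, if the arm or the gripper's body presses on something with over 40 N, if the wrist force passes 120 N, or if a joint passes its speed limit or range.

### The arm

A 6-joint arm with a two-finger parallel gripper is mounted at the origin on a cart in front of the work surface, level with it; the furniture and walls round the work are solid. World frame = base frame: x ahead of the robot, y to its left, z up, the work surface at z = 0. Lengths are in m, angles in degrees, forces in N, time in s.
With the tool pointing down it reaches from about 0.35 to 0.875 m from the base axis. Payload 4.2 kg.
Tool frame: the origin (TCP) lies between the finger pads; the fingertips stand 17 mm ahead of it and the grasp point (between the pads) lies 2 mm behind it; z points along the fingers, y is the line along which they close (so a half turn about z gives the same grasp; the last joint's range is limited). The gripper opens to 87 mm and grips with 3 to 60 N. Pads are 19 mm wide; open, the fingers measure 117 mm over their backs; the gripper's body (75 mm by 190 mm) begins 51 mm behind the grasp point.
Start: joints at [79.389, 22.042, 0.453, 0, -68.411, -14.817], TCP at [0.268, 0.564, 0.24] pointing down, gripper open.
Joint ranges: [-179.83, 179.83], [-69.29, 118.12], [-61.27, 80.66], [-181.25, 117.63], [-171.15, -9.14], [-177.46, 177.46]. Speed limits (degrees/s): [159.86, 159.86, 180, 180, 180, 180].

### API

Orientations are given as a 3x3 rotation matrix whose columns are the frame's x, y, z axes.
In Python, from station import r gives the robot as it stands.
- The arm moves only by the tool servo_tool, never from a script. Its argument "targets" is a list of rows, each a list of 5 numbers: the shift along the world's x, y, z in units of 30 mm (1.0 is 30 mm), then the turn about the world's z in rad, then the finger opening in mm, from 0 to 87. In form: [[x, y, z, turn, gripper], ...]. A call has exactly 5 rows; each row is the pose to reach, as a shift and turn from the pose commanded when the call began; what a row does not reach only later rows make up. A row lasts 1/12 s, in which the tool goes at most 41.7 mm and 7.16 degrees, less where a joint would pass 70% of its speed; a pose out of reach is approached as far as the arm can. A call with a gripper value outside its range is refused whole. The fingers move at their own pace and stop on an object; the grip force is fixed at half the most. Time passes only in rows, so rows that repeat a pose let the fingers close, or fill a call up. It gives the time, the measured TCP pose, the force, the opening and the grip force at its end, in the units of the state.
- r.sense(): the state, without advancing time (a new reading comes with each control period).
- r.capture(name): name is "side" or "top"; returns a dict with "pixels" (384x512x3 uint8, red, green, blue), "fx", "fy", "cx", "cy" (pixels), "world_from_camera" (4x4, takes a point from camera to world coordinates). Camera axes: x right, y down, z forward; pixel columns grow to the right and rows downward; lengths in m; the calibration is good to about 2 mm. A picture is of the moment at which its call begins. There is no depth.
- r.finish_job(): hands the job in; it is judged then, once.
The state is a dict: "time_s": time; "joints": joint angles; "joint_velocities": joint speeds; "effort": joint torques, N m; "tcp_pos": TCP position; "ee_rot": TCP orientation; "wrist_force": force on the tool from outside, world axes, zero at the start; "moment": the same for the moment, N m; "gripper_width": opening from 0.0 (shut) to 1.0 (fully open); "gripper_force": force on a finger pad.
Only numpy, scipy, OpenCV 4.12 (cv2) and the standard library are available. Lean on these libraries where they do the work, as an engineer would, in place of code of your own. Each camera call takes 0.05 s, during which the arm holds its last target. There are 200 camera calls.

## Working session

There is one attempt and no reset: what is moved stays moved. The work goes in short steps, Python scripts to look and compute and a tool call to move; the robot and the scene stay as the last step left them, time stands still between calls to the robot, and variables do not carry over. Pictures are saved under pics/ and viewed, at most 14 in all, crops included, and the job is handed in when it is done.

Besides the shell and the picture viewer there is one more tool, called after ">>>" by a JSON object that holds its "op" and its "data", one argument or row to a line. servo_tool: Moves the arm, as the interface text tells. Its arguments: {"type":"object","properties":{"targets":{"type":"array","items":{"type":"array","items":{"type":"number"}}}},"required":["targets"]}

```bash
ls; mkdir -p pics; python3 - <<'E'
from station import r
import cv2,numpy as np,pickle
for n in("top","side"):
    c=r.capture(n); pickle.dump(c,open(f"pics/{n}0.pkl","wb"))
    cv2.imwrite(f"pics/{n}0.png",cv2.resize(c["pixels"][:,:,::-1],(800,600),interpolation=cv2.INTER_CUBIC))
    print(n,c["fx"],c["fy"],c["cx"],c["cy"],np.round(c["world_from_camera"],3).tolist())
s=r.sense();print(s["time_s"],s["tcp_pos"],np.round(s["ee_rot"],3).tolist(),s["gripper_width"])
E
```

```text
pics
top 496.1372846736429 496.1372846736429 256.13968592427983 190.09937636603314 [[0.026, -0.991, 0.134, 0.28], [-1.0, -0.027, -0.0, -0.01], [0.004, -0.134, -0.991, 1.545], [0.0, 0.0, 0.0, 1.0]]
side 367.05947216531354 367.05947216531354 251.03610337620702 191.68008894571548 [[-0.998, 0.043, -0.04, 0.5], [0.058, 0.681, -0.73, 0.73], [-0.004, -0.731, -0.682, 0.723], [0.0, 0.0, 0.0, 1.0]]
0.1 [0.26814257 0.56399803 0.23857344] [[0.903, -0.429, -0.001], [-0.429, -0.903, -0.002], [0.0, 0.002, -1.0]] 0.9996067361208849
```

View pics/top0.png

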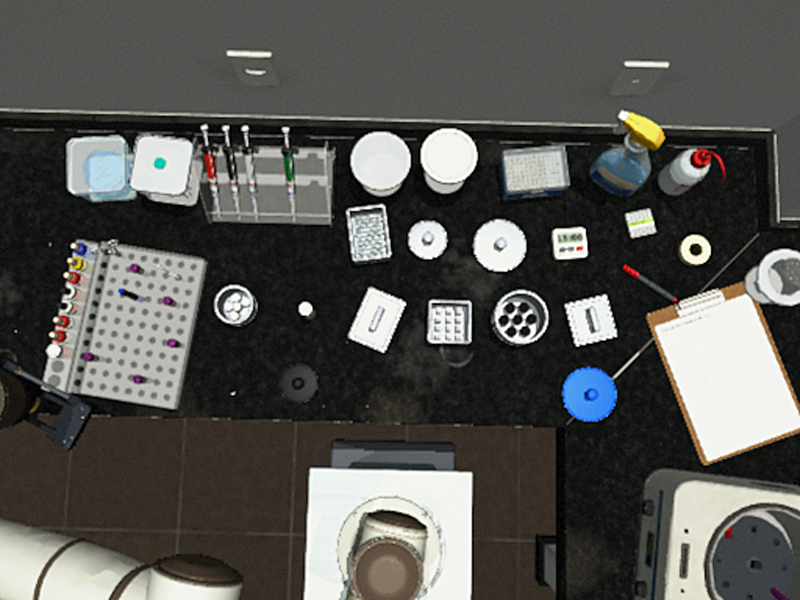

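View pics/side0.png

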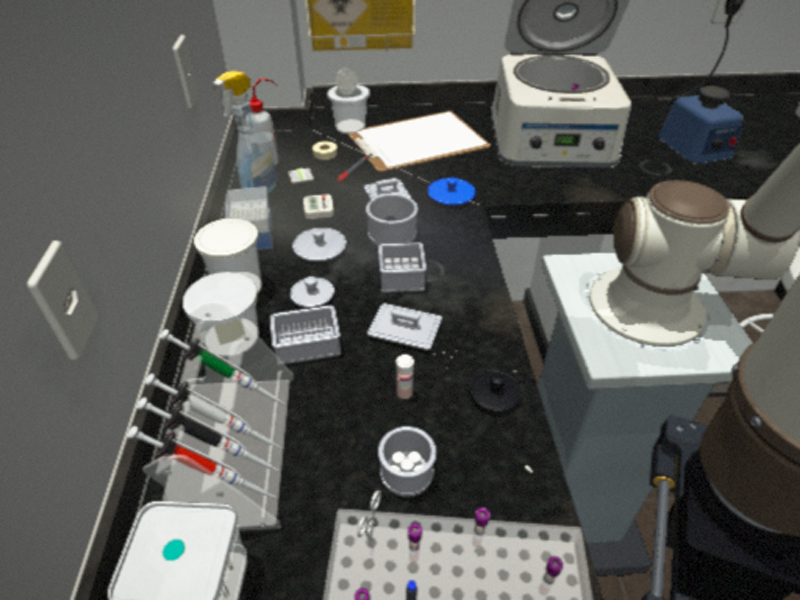

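Top view (800×600): jar_small (236,305), bottle (306,310), lid_oblong (377,320), dish_square (450,323), jar_large (520,318), lid_square (592,320), dish_oblong (369,234), lid_small (428,240), lid_large (500,245), timer (570,243). The black and blue decoys are at (298,383) and (590,394).

```bash
python3 - <<'E'
import cv2,numpy as np,pickle
c=pickle.load(open("pics/top0.pkl","rb"));im=c["pixels"][120:240,125:405]
g=cv2.resize(im[:,:,::-1],(800,343),interpolation=cv2.INTER_CUBIC)
hsv=cv2.cvtColor(im,cv2.COLOR_RGB2HSV)
m=((hsv[:,:,2]>95)&(hsv[:,:,1]<70)).astype(np.uint8)*255
M=cv2.cvtColor(cv2.resize(im.max(2),(800,343),interpolation=cv2.INTER_NEAREST)//1*(1),cv2.COLOR_GRAY2BGR)
mm=cv2.cvtColor(cv2.resize(m,(800,343),interpolation=cv2.INTER_NEAREST),cv2.COLOR_GRAY2BGR)
cv2.imwrite("pics/crop1.png",np.vstack([g,mm])[:600])
n,l,s,ce=cv2.connectedComponentsWithStats(m)
for i in range(1,n):
    if s[i,4]>100: print(s[i]+np.array([125,120,0,0,0]),ce[i]+[125,120])
E
```

```text
[ 135  120   77   24 1681] [174.45211184 130.98988697]
[221 130  30  38 825] [235.58424242 149.48242424]
[261 141  26  25 509] [273.20039293 152.85265226]
[303 140  34  34 916] [319.43558952 156.78384279]
[353 145  23  21 424] [364.07311321 155.15566038]
[125 165   7  38 155] [127.01290323 178.55483871]
[137 182  27  26 432] [150.1087963  194.98148148]
[223 183  37  43 966] [240.73498965 204.14803313]
[315 185  36  35 610] [332.4557377 202.8557377]
[361 188  34  34 800] [377.7675 204.5325]
[273 191  29  29 732] [287.30601093 206.05464481]
```

View pics/crop1.png

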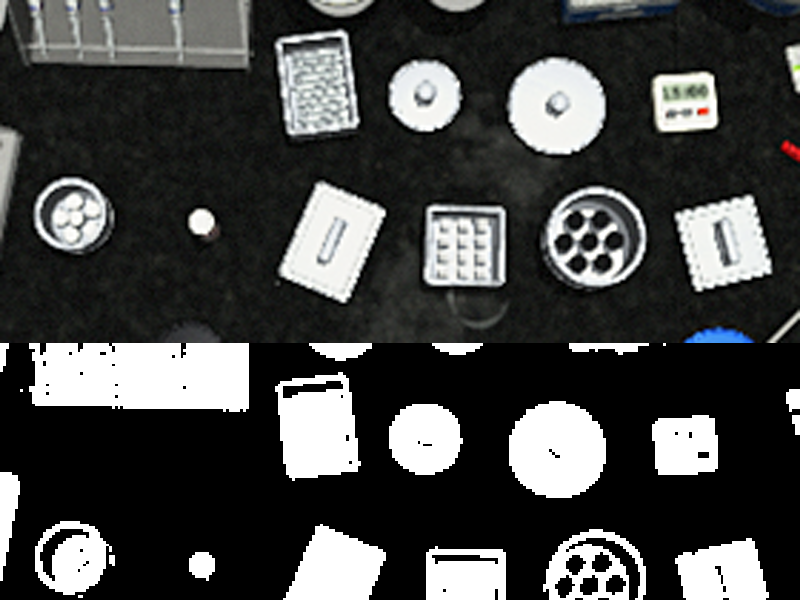

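```bash
cat > h.py <<'E'
import cv2,numpy as np
def ray(c,uv,z):
    uv=np.atleast_2d(uv).astype(float);T=np.array(c["world_from_camera"])
    d=np.c_[(uv[:,0]-c["cx"])/c["fx"],(uv[:,1]-c["cy"])/c["fy"],np.ones(len(uv))]@T[:3,:3].T
    return (T[:3,3]+d*((z-T[2,3])/d[:,2])[:,None])[:,:2]
def measure(c,seed,z,th,R=30,K=8):
    u,v=[int(round(a)) for a in seed]
    im=c["pixels"][v-R:v+R,u-R:u+R].max(2)
    b=cv2.resize(im,None,fx=K,fy=K,interpolation=cv2.INTER_CUBIC)
    m=cv2.morphologyEx((b>th).astype(np.uint8),cv2.MORPH_CLOSE,np.ones((13,13)))
    cs=cv2.findContours(m,cv2.RETR_EXTERNAL,cv2.CHAIN_APPROX_NONE)[0]
    o=max(cs,key=lambda k:cv2.contourArea(cv2.convexHull(k))*(cv2.pointPolygonTest(cv2.convexHull(k),(R*K,R*K),False)>=0))
    o=cv2.convexHull(o)[:,0].astype(float)
    uv=(o+.5)/K-.5+[u-R,v-R]
    return ray(c,uv,z).astype(np.float32)
E
python3 - <<'E'
import cv2,numpy as np,pickle
from h import *
c=pickle.load(open("pics/top0.pkl","rb"))
S=dict(lid_large=(319,157,.016),lid_small=(273,153,.016),lid_square=(378,204,.016),lid_oblong=(241,204,.016),jar_large=(333,203,.07),jar_small=(150,195,.06),dish_square=(287,206,.052),dish_oblong=(236,149,.046),bottle=(196,197,.078),timer=(364,155,.021))
for k,(u,v,z) in S.items():
  for th in (90,120):
    p=measure(c,(u,v),z,th,R=24)
    cc,sz,a=cv2.minAreaRect(p); e=cv2.fitEllipse(p); mec=cv2.minEnclosingCircle(p)
    print(k,th,"rect",np.round(cc,4),np.round(sz,4),round(a,1),"ell",np.round(e[0],4),np.round(e[1],4),"bb",np.round([p[:,0].min(),p[:,0].max(),p[:,1].min(),p[:,1].max()],4))
E
```

```text
lid_large 90 rect [ 0.5983 -0.2057] [0.108  0.1082] 46.7 ell [ 0.5982 -0.2057] [0.109  0.1098] bb [ 0.5447  0.6533 -0.2593 -0.1512]
lid_large 120 rect [ 0.5981 -0.2057] [0.1071 0.1068] 46.7 ell [ 0.5981 -0.2058] [0.1082 0.1087] bb [ 0.5451  0.6525 -0.2589 -0.152 ]
lid_small 90 rect [ 0.6059 -0.0613] [0.0797 0.0805] 1.6 ell [ 0.6068 -0.0607] [0.0814 0.0821] bb [ 0.566   0.6461 -0.1017 -0.0208]
lid_small 120 rect [ 0.6059 -0.0612] [0.0789 0.0793] 1.4 ell [ 0.6067 -0.0606] [0.0804 0.081 ] bb [ 0.5664  0.6453 -0.1009 -0.0212]
lid_square 90 rect [ 0.4522 -0.3883] [0.0908 0.0907] 14.7 ell [ 0.4524 -0.3881] [0.1081 0.1274] bb [ 0.3985  0.5057 -0.4403 -0.3352]
lid_square 120 rect [ 0.4522 -0.3883] [0.09   0.0898] 14.7 ell [ 0.4525 -0.3879] [0.1085 0.1244] bb [ 0.3989  0.5053 -0.4399 -0.3356]
lid_oblong 90 rect [0.4423 0.0363] [0.0845 0.1145] 68.4 ell [0.4428 0.035 ] [0.1128 0.1425] bb [ 0.376   0.5081 -0.0209  0.0934]
lid_oblong 120 rect [0.4422 0.0363] [0.0834 0.1135] 68.4 ell [0.4427 0.0356] [0.1067 0.149 ] bb [ 0.3764  0.5073 -0.0205  0.0926]
jar_large 90 rect [ 0.4476 -0.2411] [0.1056 0.
[... 781 characters left out ...]
0814] 9.1 ell [0.6113 0.057 ] [0.1052 0.1388] bb [0.5516 0.6709 0.0099 0.1043]
dish_oblong 120 rect [0.6108 0.057 ] [0.1105 0.0803] 9.0 ell [0.6111 0.057 ] [0.1008 0.1415] bb [0.5523 0.6702 0.0103 0.1035]
bottle 90 rect [0.4518 0.1709] [0.0294 0.0275] 2.5 ell [0.4518 0.1708] [0.0275 0.031 ] bb [0.4374 0.4665 0.1569 0.1849]
bottle 120 rect [0.4522 0.1711] [0.0277 0.0265] 1.5 ell [0.4522 0.1712] [0.0266 0.0291] bb [0.4385 0.4661 0.1578 0.1845]
timer 90 rect [ 0.6058 -0.3458] [0.0655 0.0708] 5.7 ell [ 0.6065 -0.3459] [0.0822 0.0847] bb [ 0.5718  0.6405 -0.382  -0.3093]
timer 120 rect [ 0.6058 -0.3459] [0.0646 0.0698] 5.7 ell [ 0.6063 -0.3459] [0.0811 0.0833] bb [ 0.5722  0.6401 -0.3817 -0.3101]
```

>>> {"op": "servo_tool", "data": {
  "targets": [
    [0.4,-1.2,0,0,87],
    [0.8,-2.4,0,0,87],
    [1.2,-3.6,0,0,87],
    [1.6,-4.8,0,0.03,87],
    [2.0,-6.0,-0.3,0.066,87]
  ]
}}

```text
time_s: 0.52
tcp_pos: [0.329, 0.3834, 0.2316]
ee_rot: [[0.93, -0.367, 0.002], [-0.367, -0.93, 0.002], [0.001, -0.003, -1.0]]
wrist_force: [2.2, 0.1, 0.5]
gripper_width: 1.003
gripper_force: 0.0
```

>>> {"op": "servo_tool", "data": {
  "targets": [
    [0.4,-1.2,-0.4,0,87],
    [0.8,-2.4,-0.8,0,87],
    [1.2,-3.6,-1.2,0,87],
    [1.6,-4.8,-1.6,0,87],
    [2.0,-6.0,-2.0,0,87]
  ]
}}

```text
time_s: 0.93
tcp_pos: [0.3882, 0.2025, 0.17]
ee_rot: [[0.93, -0.368, -0.0], [-0.368, -0.93, 0.0], [-0.0, -0.0, -1.0]]
wrist_force: [1.3, 0.2, 0.1]
gripper_width: 1.005
gripper_force: 0.0
```

>>> {"op": "servo_tool", "data": {
  "targets": [
    [0.4,-1.2,-0.3,0,87],
    [0.8,-2.4,-0.6,0,87],
    [1.2,-3.6,-0.9,0,87],
    [1.5,-4.8,-1.3,0,87],
    [1.8,-5.6,-1.7,0,87]
  ]
}}

```text
time_s: 1.35
tcp_pos: [0.4419, 0.0338, 0.119]
ee_rot: [[0.929, -0.371, -0.001], [-0.371, -0.929, -0.0], [-0.001, 0.0, -1.0]]
wrist_force: [1.2, 0.2, -0.2]
gripper_width: 1.003
gripper_force: 0.0
```

>>> {"op": "servo_tool", "data": {
  "targets": [
    [0,0,-0.9,0,87],
    [0,0,-1.8,0,87],
    [0,0,-2.4,0,87],
    [0,0,-2.7,0,87],
    [0,0,-2.7,0,87]
  ]
}}

```text
time_s: 1.77
tcp_pos: [0.4406, 0.0355, 0.0363]
ee_rot: [[0.929, -0.37, -0.005], [-0.37, -0.929, -0.002], [-0.004, 0.004, -1.0]]
wrist_force: [0.9, 0.1, -0.7]
gripper_width: 1.001
gripper_force: 0.0
```

>>> {"op": "servo_tool", "data": {
  "targets": [
    [0,0,0,0,50],
    [0,0,0,0,20],
    [0,0,0,0,5],
    [0,0,0,0,0],
    [0,0,0,0,0]
  ]
}}

```text
time_s: 2.18
tcp_pos: [0.4427, 0.0367, 0.0393]
ee_rot: [[0.93, -0.369, 0.002], [-0.369, -0.93, 0.001], [0.001, -0.001, -1.0]]
wrist_force: [-0.5, -0.2, -0.1]
gripper_width: 0.707
gripper_force: 0.0
```

>>> {"op": "servo_tool", "data": {
  "targets": [
    [0,0,0,0,0],
    [0,0,0,0,0],
    [0,0,0,0,0],
    [0,0,0.1,0,0],
    [0,0,0.3,0,0]
  ]
}}

```text
time_s: 2.6
tcp_pos: [0.4418, 0.0362, 0.0474]
ee_rot: [[0.929, -0.369, -0.002], [-0.369, -0.929, -0.001], [-0.001, 0.001, -1.0]]
wrist_force: [0.3, 0.2, -0.1]
gripper_width: 0.324
gripper_force: 0.0
```

>>> {"op": "servo_tool", "data": {
  "targets": [
    [0,0,-0.3,0,30],
    [0,0,-0.3,0,20],
    [0,0,-0.3,0,0],
    [0,0,-0.3,0,0],
    [0,0,-0.3,0,0]
  ]
}}

```text
time_s: 3.02
tcp_pos: [0.4424, 0.0364, 0.0388]
ee_rot: [[0.93, -0.369, 0.0], [-0.369, -0.93, -0.0], [0.0, -0.0, -1.0]]
wrist_force: [-0.6, -0.7, -0.1]
gripper_width: 0.141
gripper_force: 30.0
```

>>> {"op": "servo_tool", "data": {
  "targets": [
    [0,0,0,0,0],
    [0,0,0,0,0],
    [0,0,0,0,0],
    [0,0,0,0,0],
    [0,0,0,0,0]
  ]
}}

```text
time_s: 3.43
tcp_pos: [0.4423, 0.0364, 0.0388]
ee_rot: [[0.93, -0.369, 0.0], [-0.369, -0.93, -0.0], [0.0, 0.0, -1.0]]
wrist_force: [-0.8, -0.3, 5.0]
gripper_width: 0.145
gripper_force: 30.0
```

>>> {"op": "servo_tool", "data": {
  "targets": [
    [0,0,0.4,0,0],
    [0,0,1.2,0,0],
    [0,0,2.2,0,0],
    [0,0,3.0,0,0],
    [0,0,3.5,0,0]
  ]
}}

```text
time_s: 3.85
tcp_pos: [0.4432, 0.0368, 0.1457]
ee_rot: [[0.93, -0.369, 0.003], [-0.369, -0.93, 0.001], [0.003, -0.002, -1.0]]
wrist_force: [0.1, 0.3, -0.2]
gripper_width: 0.146
gripper_force: 30.0
```

>>> {"op": "servo_tool", "data": {
  "targets": [
    [0.3,0,0,0.05,0],
    [0.9,0.1,0,0.12,0],
    [1.6,0.2,0,0.19,0],
    [2.3,0.3,0,0.26,0],
    [3.0,0.4,0,0.32,0]
  ]
}}

```text
time_s: 4.27
tcp_pos: [0.5328, 0.0486, 0.1429]
ee_rot: [[0.999, -0.055, -0.001], [-0.055, -0.999, 0.0], [-0.001, -0.0, -1.0]]
wrist_force: [0.4, -0.1, -0.7]
gripper_width: 0.146
gripper_force: 30.0
```

>>> {"op": "servo_tool", "data": {
  "targets": [
    [0.7,0.1,0,0.06,0],
    [1.4,0.2,0,0.12,0],
    [2.1,0.3,0,0.18,0],
    [2.5,0.33,0,0.215,0],
    [2.67,0.33,0,0.215,0]
  ]
}}

```text
time_s: 4.68
tcp_pos: [0.6137, 0.0586, 0.1421]
ee_rot: [[0.988, 0.157, -0.001], [0.157, -0.988, -0.0], [-0.001, -0.0, -1.0]]
wrist_force: [-0.2, -0.2, -1.9]
gripper_width: 0.147
gripper_force: 30.0
```

>>> {"op": "servo_tool", "data": {
  "targets": [
    [0,0,0,0,0],
    [0,0,0,0,0],
    [0,0,0,0,0],
    [0,0,0,0,0],
    [0,0,0,0,0]
  ]
}}

```text
time_s: 5.1
tcp_pos: [0.6118, 0.0583, 0.1439]
ee_rot: [[0.988, 0.156, 0.0], [0.156, -0.988, 0.0], [0.0, -0.0, -1.0]]
wrist_force: [-0.2, 0.5, -1.3]
gripper_width: 0.15
gripper_force: 30.0
```

```bash
python3 - <<'E'
from station import r
import cv2,numpy as np,pickle
o=[]
for n,(a,b) in dict(top=(90,190),side=(130,180)).items():
    c=r.capture(n); pickle.dump(c,open(f"pics/{n}1.pkl","wb"))
    p=c["pixels"][90:240,180:330] if n=="top" else c["pixels"][110:260,140:290]
    o.append(cv2.resize(p[:,:,::-1],(400,400),interpolation=cv2.INTER_CUBIC))
cv2.imwrite("pics/c2.png",np.hstack(o))
s=r.sense();print(s["tcp_pos"],s["gripper_width"],s["wrist_force"])
E
```

```text
[0.61208964 0.0583455  0.14389403] 0.1494590329093728 [ 0.48294387  0.21026273 -0.74059942]
```

View pics/c2.png

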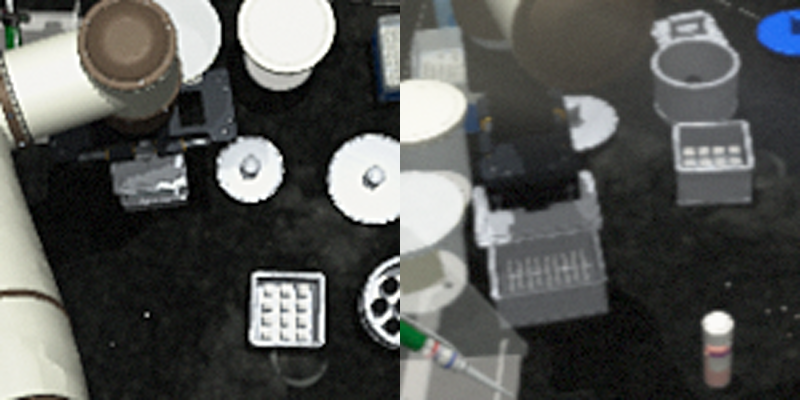

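The crops show the oblong lid held above dish_oblong (side crop, 535,230) and lined up with it. I'll lower it now.

>>> {"op": "servo_tool", "data": {
  "targets": [
    [0,0,-0.4,0,0],
    [0,0,-0.9,0,0],
    [0,0,-1.3,0,0],
    [0,0,-1.6,0,0],
    [0,0,-1.8,0,0]
  ]
}}

```text
time_s: 5.62
tcp_pos: [0.6119, 0.0582, 0.0886]
ee_rot: [[0.988, 0.156, -0.001], [0.156, -0.988, -0.0], [-0.001, 0.0, -1.0]]
wrist_force: [-0.5, 0.7, -1.9]
gripper_width: 0.146
gripper_force: 30.0
```

>>> {"op": "servo_tool", "data": {
  "targets": [
    [0,0,-0.1,0,0],
    [0,0,-0.2,0,0],
    [0,0,-0.3,0,0],
    [0,0,-0.4,0,0],
    [0,0,-0.5,0,0]
  ]
}}

```text
time_s: 6.03
tcp_pos: [0.6127, 0.0585, 0.0748]
ee_rot: [[0.988, 0.157, 0.001], [0.157, -0.988, 0.0], [0.001, -0.0, -1.0]]
wrist_force: [-0.2, -0.1, -1.6]
gripper_width: 0.149
gripper_force: 30.0
```

>>> {"op": "servo_tool", "data": {
  "targets": [
    [0,0,-0.05,0,0],
    [0,0,-0.08,0,0],
    [0,0,-0.08,0,0],
    [0,0,-0.08,0,0],
    [0,0,-0.08,0,0]
  ]
}}

```text
time_s: 6.45
tcp_pos: [0.6124, 0.0583, 0.0729]
ee_rot: [[0.988, 0.157, 0.0], [0.157, -0.988, -0.0], [0.0, 0.0, -1.0]]
wrist_force: [-2.9, -1.0, 5.7]
gripper_width: 0.15
gripper_force: 30.0
```

>>> {"op": "servo_tool", "data": {
  "targets": [
    [0,0,0,0,20],
    [0,0,0,0,30],
    [0,0,0,0,45],
    [0,0,0,0,50],
    [0,0,0,0,50]
  ]
}}

```text
time_s: 6.87
tcp_pos: [0.6125, 0.0583, 0.0719]
ee_rot: [[0.988, 0.157, -0.0], [0.157, -0.988, -0.0], [-0.0, 0.0, -1.0]]
wrist_force: [-0.0, -0.3, -0.2]
gripper_width: 0.439
gripper_force: 0.0
```

>>> {"op": "servo_tool", "data": {
  "targets": [
    [0,0,0.3,0,60],
    [0,0,1.0,0,60],
    [0,0,1.8,0,70],
    [0,0,2.5,0,87],
    [0,0,3.0,0,87]
  ]
}}

```text
time_s: 7.28
tcp_pos: [0.6134, 0.0585, 0.1652]
ee_rot: [[0.988, 0.157, 0.004], [0.157, -0.988, 0.001], [0.004, -0.0, -1.0]]
wrist_force: [0.3, -1.0, -1.3]
gripper_width: 0.818
gripper_force: 0.0
```

>>> {"op": "servo_tool", "data": {
  "targets": [
    [-0.4,-1.0,0,0,87],
    [-0.8,-2.0,0,0,87],
    [-1.2,-3.2,0,0.05,87],
    [-1.6,-4.3,0,0.1,87],
    [-2.0,-5.4,0,0.1,87]
  ]
}}

```text
time_s: 7.7
tcp_pos: [0.5519, -0.1049, 0.1631]
ee_rot: [[0.966, 0.257, 0.001], [0.257, -0.966, -0.0], [0.001, 0.0, -1.0]]
wrist_force: [0.5, -0.5, 0.1]
gripper_width: 0.996
gripper_force: 0.0
```

>>> {"op": "servo_tool", "data": {
  "targets": [
    [-0.4,-1.1,-0.1,0,87],
    [-0.8,-2.2,-0.2,0,87],
    [-1.2,-3.3,-0.4,0,87],
    [-1.6,-4.4,-0.5,0,87],
    [-2.0,-5.5,-0.6,0,87]
  ]
}}

```text
time_s: 8.12
tcp_pos: [0.4917, -0.2702, 0.1448]
ee_rot: [[0.967, 0.255, 0.001], [0.255, -0.967, -0.0], [0.001, 0.001, -1.0]]
wrist_force: [0.9, -0.5, -0.6]
gripper_width: 1.001
gripper_force: 0.0
```

>>> {"op": "servo_tool", "data": {
  "targets": [
    [-0.4,-1.1,-0.2,0,87],
    [-0.7,-2.2,-0.4,0,87],
    [-1.0,-3.2,-0.6,0,87],
    [-1.2,-3.7,-0.8,0,87],
    [-1.34,-4.0,-0.82,0,87]
  ]
}}

```text
time_s: 8.53
tcp_pos: [0.4508, -0.3904, 0.1188]
ee_rot: [[0.968, 0.252, -0.001], [0.252, -0.968, 0.001], [-0.001, -0.001, -1.0]]
wrist_force: [-0.1, -0.7, 0.1]
gripper_width: 0.995
gripper_force: 0.0
```

```bash
python3 - <<'E'
from station import r
from h import *
import pickle
o=[]
for n in("top","side"):
    c=r.capture(n); pickle.dump(c,open(f"pics/{n}2.pkl","wb"))
    p=c["pixels"][90:240,180:330] if n=="top" else c["pixels"][110:260,140:290]
    o.append(cv2.resize(p[:,:,::-1],(400,400),interpolation=cv2.INTER_CUBIC))
    if n=="top":
        for k,u,v,z in(("lid_oblong seated",236,149,.050),("lid_small",273,153,.016),("dish_sq",287,206,.052)):
            print(k,cv2.minAreaRect(measure(c,(u,v),z,120,24)))
cv2.imwrite("pics/c3.png",np.hstack(o))
print(r.sense()["tcp_pos"])
E
```

```text
lid_oblong seated ((0.611979067325592, 0.059040963649749756), (0.11415280401706696, 0.08401626348495483), 9.026140213012695)
lid_small ((0.6059151291847229, -0.06115875020623207), (0.07886889576911926, 0.07934511452913284), 1.4391545057296753)
dish_sq ((0.43762266635894775, -0.10528607666492462), (0.08568724989891052, 0.08613385260105133), 89.39976501464844)
[ 0.45153586 -0.38969887  0.11966078]
```

View pics/c3.png

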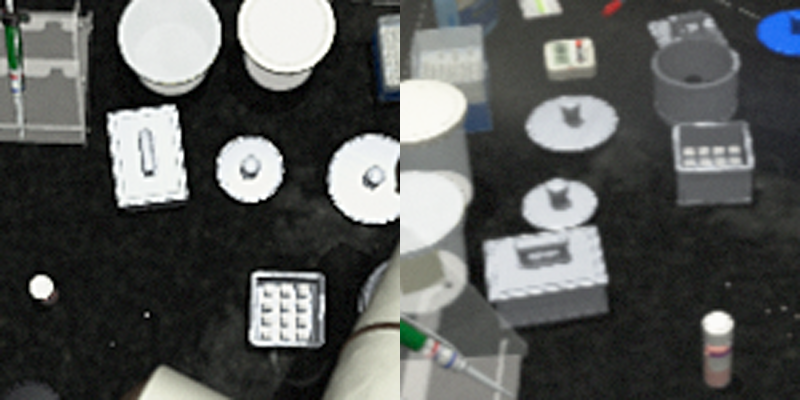

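The crops show the oblong lid seated flush, at (148,155) in the top crop and (545,270) in the side crop. Next is the square lid.

>>> {"op": "servo_tool", "data": {
  "targets": [
    [0,0,-0.9,0,87],
    [0,0,-1.8,0,87],
    [0,0,-2.4,0,87],
    [0,0,-2.7,0,60],
    [0,0,-2.7,0,40]
  ]
}}

```text
time_s: 9.05
tcp_pos: [0.4519, -0.3871, 0.0371]
ee_rot: [[0.967, 0.256, -0.003], [0.256, -0.967, 0.002], [-0.003, -0.002, -1.0]]
wrist_force: [0.3, 0.4, 0.2]
gripper_width: 0.921
gripper_force: 0.0
```

>>> {"op": "servo_tool", "data": {
  "targets": [
    [0,0,0,0,30],
    [0,0,0,0,20],
    [0,0,0,0,5],
    [0,0,0,0,0],
    [0,0,0,0,0]
  ]
}}

```text
time_s: 9.47
tcp_pos: [0.4527, -0.3889, 0.0395]
ee_rot: [[0.967, 0.254, 0.002], [0.254, -0.967, -0.001], [0.001, 0.001, -1.0]]
wrist_force: [-0.5, -0.2, 0.0]
gripper_width: 0.555
gripper_force: 0.0
```

>>> {"op": "servo_tool", "data": {
  "targets": [
    [0,0,0,0,0],
    [0,0,0,0,0],
    [0,0,0,0,0],
    [0,0,0,0,0],
    [0,0,0,0,0]
  ]
}}

```text
time_s: 9.88
tcp_pos: [0.4522, -0.3887, 0.0385]
ee_rot: [[0.967, 0.254, -0.0], [0.254, -0.967, -0.0], [-0.0, 0.0, -1.0]]
wrist_force: [-0.3, -1.9, -0.1]
gripper_width: 0.171
gripper_force: 0.8
```

>>> {"op": "servo_tool", "data": {
  "targets": [
    [0,0,0,0,0],
    [0,0,0,0,0],
    [0,0,0,0,0],
    [0,0,0,0,0],
    [0,0,0,0,0]
  ]
}}

```text
time_s: 10.3
tcp_pos: [0.4523, -0.3888, 0.0386]
ee_rot: [[0.967, 0.254, 0.0], [0.254, -0.967, -0.0], [0.0, 0.0, -1.0]]
wrist_force: [0.0, -1.4, 0.0]
gripper_width: 0.147
gripper_force: 30.0
```

>>> {"op": "servo_tool", "data": {
  "targets": [
    [0,0,0.4,0,0],
    [0,0,1.2,0,0],
    [0,0,2.2,0,0],
    [0,0,3.0,0,0],
    [0,0,3.5,0,0]
  ]
}}

```text
time_s: 10.72
tcp_pos: [0.4528, -0.3889, 0.1461]
ee_rot: [[0.967, 0.255, 0.002], [0.255, -0.967, -0.001], [0.002, 0.002, -1.0]]
wrist_force: [0.7, -1.0, -2.1]
gripper_width: 0.142
gripper_force: 30.0
```

>>> {"op": "servo_tool", "data": {
  "targets": [
    [0,0.3,0,-0.05,0],
    [0,1.0,0,-0.1,0],
    [-0.1,1.9,0,-0.15,0],
    [-0.2,2.8,0,-0.2,0],
    [-0.2,3.7,0,-0.25,0]
  ]
}}

```text
time_s: 11.13
tcp_pos: [0.4448, -0.2762, 0.1429]
ee_rot: [[1.0, 0.003, -0.002], [0.003, -1.0, 0.001], [-0.002, -0.001, -1.0]]
wrist_force: [-0.7, -0.6, -1.4]
gripper_width: 0.147
gripper_force: 30.0
```

>>> {"op": "servo_tool", "data": {
  "targets": [
    [0,1,0,0,0],
    [-0.1,2.0,0,0,0],
    [-0.1,3.0,0,0,0],
    [-0.2,4.0,0,0,0],
    [-0.23,4.8,0,0,0]
  ]
}}

```text
time_s: 11.55
tcp_pos: [0.438, -0.1318, 0.1432]
ee_rot: [[1.0, 0.007, -0.002], [0.007, -1.0, 0.001], [-0.002, -0.001, -1.0]]
wrist_force: [0.5, -0.0, -2.1]
gripper_width: 0.146
gripper_force: 30.0
```

>>> {"op": "servo_tool", "data": {
  "targets": [
    [0,0.6,0,0,0],
    [0,0.91,0,0,0],
    [0,0.91,0,0,0],
    [0,0.91,0,0,0],
    [0,0.91,0,0,0]
  ]
}}

```text
time_s: 11.97
tcp_pos: [0.4392, -0.1069, 0.1434]
ee_rot: [[1.0, 0.007, -0.0], [0.007, -1.0, -0.0], [-0.0, 0.0, -1.0]]
wrist_force: [-0.6, 0.4, -1.1]
gripper_width: 0.145
gripper_force: 30.0
```

```bash
python3 - <<'E'
from station import r
from h import *
import pickle
o=[]
for n in("top","side"):
    c=r.capture(n); pickle.dump(c,open(f"pics/{n}3.pkl","wb"))
    p=c["pixels"][130:280,220:370] if n=="top" else c["pixels"][100:250,170:320]
    o.append(cv2.resize(p[:,:,::-1],(400,400),interpolation=cv2.INTER_CUBIC))
cv2.imwrite("pics/c4.png",np.hstack(o))
s=r.sense();print(s["tcp_pos"],s["gripper_width"])
E
```

```text
[ 0.43921542 -0.10712739  0.14337831] 0.14405642321793247
```

View pics/c4.png

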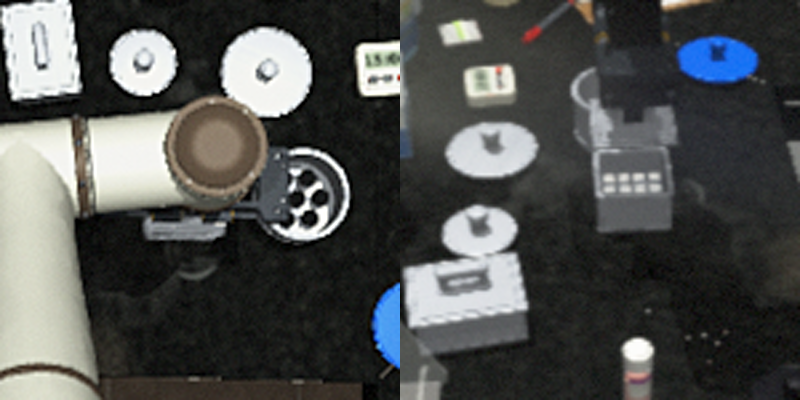

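The square lid hangs above dish_square (side crop, 632,125) and is lined up with it. I'll lower it now.

>>> {"op": "servo_tool", "data": {
  "targets": [
    [0,0,-0.4,0,0],
    [0,0,-0.8,0,0],
    [0,0,-1.1,0,0],
    [0,0,-1.4,0,0],
    [0,0,-1.6,0,0]
  ]
}}

```text
time_s: 12.48
tcp_pos: [0.4389, -0.1068, 0.0945]
ee_rot: [[1.0, 0.006, -0.001], [0.006, -1.0, -0.0], [-0.001, 0.0, -1.0]]
wrist_force: [-0.7, -0.4, -0.8]
gripper_width: 0.149
gripper_force: 30.0
```

>>> {"op": "servo_tool", "data": {
  "targets": [
    [0,0,-0.1,0,0],
    [0,0,-0.2,0,0],
    [0,0,-0.3,0,0],
    [0,0,-0.4,0,0],
    [0,0,-0.5,0,0]
  ]
}}

```text
time_s: 12.9
tcp_pos: [0.4396, -0.1063, 0.0806]
ee_rot: [[1.0, 0.007, 0.001], [0.007, -1.0, 0.0], [0.001, -0.0, -1.0]]
wrist_force: [0.3, 0.1, -2.1]
gripper_width: 0.148
gripper_force: 30.0
```

>>> {"op": "servo_tool", "data": {
  "targets": [
    [0,0,-0.05,0,0],
    [0,0,-0.08,0,0],
    [0,0,-0.08,0,0],
    [0,0,-0.08,0,0],
    [0,0,-0.08,0,0]
  ]
}}

```text
time_s: 13.32
tcp_pos: [0.4393, -0.1063, 0.0785]
ee_rot: [[1.0, 0.007, 0.0], [0.007, -1.0, -0.0], [0.0, 0.0, -1.0]]
wrist_force: [-1.8, 1.2, 3.0]
gripper_width: 0.145
gripper_force: 30.0
```

>>> {"op": "servo_tool", "data": {
  "targets": [
    [0,0,0,0,20],
    [0,0,0,0,30],
    [0,0,0,0,45],
    [0,0,0,0,50],
    [0,0,0,0,50]
  ]
}}

```text
time_s: 13.73
tcp_pos: [0.4395, -0.1064, 0.0781]
ee_rot: [[1.0, 0.007, 0.0], [0.007, -1.0, -0.0], [0.0, 0.0, -1.0]]
wrist_force: [0.5, 0.0, -0.3]
gripper_width: 0.439
gripper_force: 0.0
```

>>> {"op": "servo_tool", "data": {
  "targets": [
    [0,0,0.3,0,60],
    [0,0,0.9,0,60],
    [0,0,1.6,0,70],
    [0,0,2.1,0,87],
    [0,0,2.4,0,87]
  ]
}}

```text
time_s: 14.15
tcp_pos: [0.4404, -0.1064, 0.1526]
ee_rot: [[1.0, 0.008, 0.004], [0.008, -1.0, 0.0], [0.004, 0.0, -1.0]]
wrist_force: [-1.0, 0.5, -0.3]
gripper_width: 0.822
gripper_force: 0.0
```

>>> {"op": "servo_tool", "data": {
  "targets": [
    [0.6,0.2,0,0,87],
    [1.7,0.4,0,0,87],
    [2.7,0.7,0,0,87],
    [3.6,1.0,0,0,87],
    [4.5,1.2,0,0,87]
  ]
}}

```text
time_s: 14.57
tcp_pos: [0.5755, -0.0697, 0.1502]
ee_rot: [[1.0, 0.007, -0.0], [0.007, -1.0, 0.0], [-0.0, -0.0, -1.0]]
wrist_force: [0.0, -0.6, -0.3]
gripper_width: 0.995
gripper_force: 0.0
```

>>> {"op": "servo_tool", "data": {
  "targets": [
    [0.7,0.2,-0.2,0,87],
    [1.05,0.32,-0.5,0,87],
    [1.05,0.32,-0.9,0,87],
    [1.05,0.32,-1.0,0,87],
    [1.05,0.32,-1.0,0,87]
  ]
}}

```text
time_s: 14.98
tcp_pos: [0.604, -0.061, 0.1183]
ee_rot: [[1.0, 0.007, -0.005], [0.007, -1.0, -0.0], [-0.005, 0.0, -1.0]]
wrist_force: [-0.0, -0.5, -0.8]
gripper_width: 1.001
gripper_force: 0.0
```

>>> {"op": "servo_tool", "data": {
  "targets": [
    [0,0,-0.9,0,87],
    [0,0,-1.8,0,87],
    [0,0,-2.4,0,87],
    [0,0,-2.75,0,60],
    [0,0,-2.75,0,40]
  ]
}}

```text
time_s: 15.4
tcp_pos: [0.6039, -0.0611, 0.0359]
ee_rot: [[1.0, 0.007, -0.005], [0.007, -1.0, -0.0], [-0.005, 0.0, -1.0]]
wrist_force: [-0.6, 0.7, -0.6]
gripper_width: 0.921
gripper_force: 0.0
```

>>> {"op": "servo_tool", "data": {
  "targets": [
    [0,0,0,0,30],
    [0,0,0,0,20],
    [0,0,0,0,5],
    [0,0,0,0,0],
    [0,0,0,0,0]
  ]
}}

```text
time_s: 15.82
tcp_pos: [0.6063, -0.0607, 0.0386]
ee_rot: [[1.0, 0.007, 0.002], [0.007, -1.0, 0.0], [0.002, -0.0, -1.0]]
wrist_force: [-0.2, 0.1, -0.0]
gripper_width: 0.554
gripper_force: 0.0
```

>>> {"op": "servo_tool", "data": {
  "targets": [
    [0,0,0,0,0],
    [0,0,0,0,0],
    [0,0,0,0,0],
    [0,0,0,0,0],
    [0,0,0,0,0]
  ]
}}

```text
time_s: 16.23
tcp_pos: [0.6058, -0.0608, 0.0377]
ee_rot: [[1.0, 0.007, -0.0], [0.007, -1.0, -0.0], [-0.0, 0.0, -1.0]]
wrist_force: [-1.0, 0.1, -0.0]
gripper_width: 0.255
gripper_force: 30.0
```

>>> {"op": "servo_tool", "data": {
  "targets": [
    [0,0,0,0,0],
    [0,0,0,0,0],
    [0,0,0,0,0],
    [0,0,0,0,0],
    [0,0,0,0,0]
  ]
}}

```text
time_s: 16.65
tcp_pos: [0.6058, -0.0608, 0.0377]
ee_rot: [[1.0, 0.007, 0.0], [0.007, -1.0, -0.0], [0.0, 0.0, -1.0]]
wrist_force: [-0.7, 0.6, 0.1]
gripper_width: 0.25
gripper_force: 30.0
```

>>> {"op": "servo_tool", "data": {
  "targets": [
    [0,0,0.4,0,0],
    [0,0,1.2,0,0],
    [0,0,2.2,0,0],
    [0,0,3.0,0,0],
    [0,0,3.5,0,0]
  ]
}}

```text
time_s: 17.07
tcp_pos: [0.6071, -0.0607, 0.1465]
ee_rot: [[1.0, 0.008, 0.005], [0.008, -1.0, 0.0], [0.005, -0.0, -1.0]]
wrist_force: [1.4, 0.2, -0.3]
gripper_width: 0.249
gripper_force: 30.0
```

>>> {"op": "servo_tool", "data": {
  "targets": [
    [-0.1,0.3,0,-0.06,0],
    [-0.4,0.9,0,-0.15,0],
    [-0.7,1.7,0,-0.25,0],
    [-1.0,2.5,0,-0.35,0],
    [-1.3,3.3,0,-0.45,0]
  ]
}}

```text
time_s: 17.48
tcp_pos: [0.5661, 0.039, 0.1433]
ee_rot: [[0.901, -0.434, 0.0], [-0.434, -0.901, 0.0], [0.0, -0.0, -1.0]]
wrist_force: [-0.5, -0.3, -1.4]
gripper_width: 0.253
gripper_force: 30.0
```

>>> {"op": "servo_tool", "data": {
  "targets": [
    [-0.3,0.8,0,-0.1,0],
    [-0.6,1.6,0,-0.2,0],
    [-0.9,2.4,0,-0.3,0],
    [-1.2,3.2,0,-0.4,0],
    [-1.6,4.1,0,-0.5,0]
  ]
}}

```text
time_s: 17.9
tcp_pos: [0.5184, 0.1622, 0.1434]
ee_rot: [[0.583, -0.812, 0.001], [-0.812, -0.583, 0.0], [0.0, -0.001, -1.0]]
wrist_force: [0.1, 1.8, -1.2]
gripper_width: 0.252
gripper_force: 30.0
```

>>> {"op": "servo_tool", "data": {
  "targets": [
    [-0.4,0.9,0,-0.1,0],
    [-0.8,1.8,0,-0.2,0],
    [-1.2,2.7,0,-0.3,0],
    [-1.5,3.5,0,-0.4,0],
    [-1.7,4.2,0,-0.5,0]
  ]
}}

```text
time_s: 18.32
tcp_pos: [0.4666, 0.2888, 0.1435]
ee_rot: [[0.124, -0.992, 0.0], [-0.992, -0.124, 0.001], [-0.001, -0.0, -1.0]]
wrist_force: [0.4, -1.4, -0.3]
gripper_width: 0.256
gripper_force: 30.0
```

>>> {"op": "servo_tool", "data": {
  "targets": [
    [-0.2,0.5,0,-0.08,0],
    [-0.27,0.83,0,-0.12,0],
    [-0.27,0.83,0,-0.12,0],
    [-0.27,0.83,0,-0.12,0],
    [-0.27,0.83,0,-0.12,0]
  ]
}}

```text
time_s: 18.73
tcp_pos: [0.4596, 0.3115, 0.1428]
ee_rot: [[0.009, -1.0, -0.0], [-1.0, -0.009, -0.0], [0.0, 0.0, -1.0]]
wrist_force: [0.4, -0.1, -1.4]
gripper_width: 0.252
gripper_force: 30.0
```

```bash
python3 - <<'E'
from station import r
from h import *
import pickle
o=[]
for n in("top","side"):
    c=r.capture(n); pickle.dump(c,open(f"pics/{n}4.pkl","wb"))
    p=c["pixels"][130:280,90:240] if n=="top" else c["pixels"][200:350,190:340]
    o.append(cv2.resize(p[:,:,::-1],(400,400),interpolation=cv2.INTER_CUBIC))
cv2.imwrite("pics/c5.png",np.hstack(o))
s=r.sense();print(s["tcp_pos"],s["gripper_width"],s["joints"])
E
```

```text
[0.45985132 0.31125814 0.14275745] 0.25117361670370886 [ 5.08161985e+01  2.04983354e+01 -1.71265463e+01 -3.66377763e-03
 -5.23918214e+01 -5.03824424e+01]
```

View pics/c5.png

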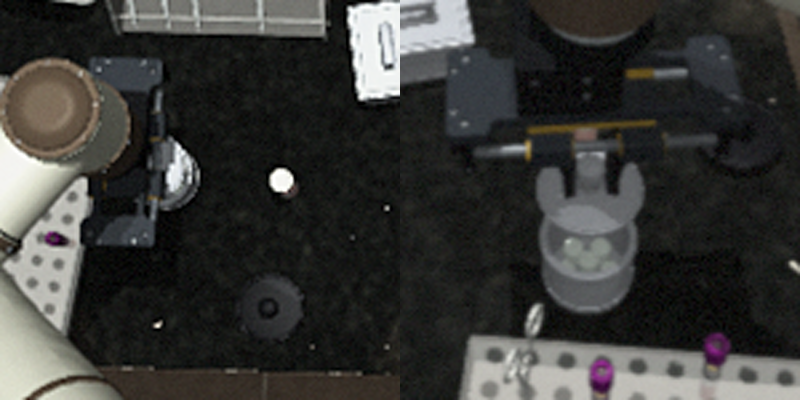

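The small lid hangs above jar_small (side crop, 590,200) and is centred on it. I'll lower it now.

>>> {"op": "servo_tool", "data": {
  "targets": [
    [0,0,-0.3,0,0],
    [0,0,-0.7,0,0],
    [0,0,-1.0,0,0],
    [0,0,-1.2,0,0],
    [0,0,-1.35,0,0]
  ]
}}

```text
time_s: 19.25
tcp_pos: [0.4595, 0.3114, 0.1009]
ee_rot: [[0.008, -1.0, -0.001], [-1.0, -0.008, -0.001], [0.001, 0.001, -1.0]]
wrist_force: [-0.3, -0.1, -1.2]
gripper_width: 0.253
gripper_force: 30.0
```

>>> {"op": "servo_tool", "data": {
  "targets": [
    [0,0,-0.1,0,0],
    [0,0,-0.2,0,0],
    [0,0,-0.3,0,0],
    [0,0,-0.4,0,0],
    [0,0,-0.48,0,0]
  ]
}}

```text
time_s: 19.67
tcp_pos: [0.4598, 0.3123, 0.0876]
ee_rot: [[0.008, -1.0, 0.0], [-1.0, -0.008, 0.0], [-0.0, -0.0, -1.0]]
wrist_force: [-0.3, -0.3, -2.1]
gripper_width: 0.244
gripper_force: 30.0
```

>>> {"op": "servo_tool", "data": {
  "targets": [
    [0,0,-0.05,0,0],
    [0,0,-0.09,0,0],
    [0,0,-0.09,0,0],
    [0,0,-0.09,0,0],
    [0,0,-0.09,0,0]
  ]
}}

```text
time_s: 20.08
tcp_pos: [0.4597, 0.3122, 0.0856]
ee_rot: [[0.008, -1.0, 0.0], [-1.0, -0.008, 0.0], [-0.0, -0.0, -1.0]]
wrist_force: [-2.2, -0.8, 5.3]
gripper_width: 0.25
gripper_force: 30.0
```

>>> {"op": "servo_tool", "data": {
  "targets": [
    [0,0,0,0,30],
    [0,0,0,0,35],
    [0,0,0,0,45],
    [0,0,0,0,50],
    [0,0,0,0,50]
  ]
}}

```text
time_s: 20.5
tcp_pos: [0.4598, 0.3122, 0.0848]
ee_rot: [[0.008, -1.0, -0.0], [-1.0, -0.008, -0.0], [0.0, 0.0, -1.0]]
wrist_force: [1.2, 0.2, -0.8]
gripper_width: 0.525
gripper_force: 0.0
```

>>> {"op": "servo_tool", "data": {
  "targets": [
    [0,0,0.3,0,50],
    [0,0,0.9,0,50],
    [0,0,1.6,0,60],
    [0,0,2.2,0,87],
    [0,0,2.5,0,87]
  ]
}}

```text
time_s: 20.92
tcp_pos: [0.4608, 0.3131, 0.1632]
ee_rot: [[0.009, -1.0, 0.004], [-1.0, -0.009, 0.003], [-0.003, -0.004, -1.0]]
wrist_force: [0.8, -0.6, 0.9]
gripper_width: 0.717
gripper_force: 0.0
```

>>> {"op": "servo_tool", "data": {
  "targets": [
    [0.3,-1.0,0,0.1,87],
    [0.6,-2.2,0,0.2,87],
    [0.9,-3.4,0,0.3,87],
    [1.2,-4.6,0,0.4,87],
    [1.5,-5.8,0,0.5,87]
  ]
}}

```text
time_s: 21.33
tcp_pos: [0.5047, 0.1366, 0.1602]
ee_rot: [[0.491, -0.871, 0.0], [-0.871, -0.491, 0.0], [-0.0, -0.0, -1.0]]
wrist_force: [0.5, -0.7, 0.8]
gripper_width: 0.988
gripper_force: 0.0
```

>>> {"op": "servo_tool", "data": {
  "targets": [
    [0.3,-1.2,0,0.1,87],
    [0.6,-2.4,0,0.2,87],
    [0.9,-3.6,0,0.3,87],
    [1.2,-4.8,0,0.4,87],
    [1.5,-6.0,0,0.5,87]
  ]
}}

```text
time_s: 21.75
tcp_pos: [0.5497, -0.0437, 0.1602]
ee_rot: [[0.848, -0.529, 0.0], [-0.529, -0.848, 0.0], [-0.0, -0.0, -1.0]]
wrist_force: [0.6, 0.6, 0.1]
gripper_width: 1.002
gripper_force: 0.0
```

>>> {"op": "servo_tool", "data": {
  "targets": [
    [0.3,-1.1,-0.2,0.1,87],
    [0.6,-2.2,-0.4,0.2,87],
    [0.9,-3.3,-0.7,0.3,87],
    [1.3,-4.4,-1.0,0.4,87],
    [1.6,-5.3,-1.3,0.5,87]
  ]
}}

```text
time_s: 22.17
tcp_pos: [0.5981, -0.2032, 0.1206]
ee_rot: [[0.998, -0.059, 0.0], [-0.059, -0.998, -0.0], [0.0, 0.0, -1.0]]
wrist_force: [0.5, 0.7, 0.3]
gripper_width: 0.997
gripper_force: 0.0
```

```bash
python3 - <<'E'
from station import r
from h import *
import pickle
c=r.capture("top");pickle.dump(c,open("pics/top5.pkl","wb"))
for k,u,v,z in(("jar_small lid",150,195,.064),("dish_sq lid",287,206,.056),("lid_large",319,157,.016)):
    print(k,cv2.minAreaRect(measure(c,(u,v),z,120,24)))
s=r.capture("side");pickle.dump(s,open("pics/side5.pkl","wb"))
cv2.imwrite("pics/c6.png",np.hstack([cv2.resize(p[:,:,::-1],(400,400),interpolation=cv2.INTER_CUBIC) for p in(s["pixels"][200:350,190:340],s["pixels"][100:250,170:320])]))
print(r.sense()["tcp_pos"])
E
```

```text
jar_small lid ((0.4587186276912689, 0.31094443798065186), (0.08030568063259125, 0.07983382791280746), 58.65319061279297)
dish_sq lid ((0.4387721121311188, -0.09028090536594391), (0.14253714680671692, 0.11965779215097427), 1.4120198488235474)
lid_large ((0.583247721195221, -0.15812163054943085), (0.00439232774078846, 0.001568588544614613), 0.7623999118804932)
[ 0.59720895 -0.20432791  0.11851281]
```

View pics/c6.png

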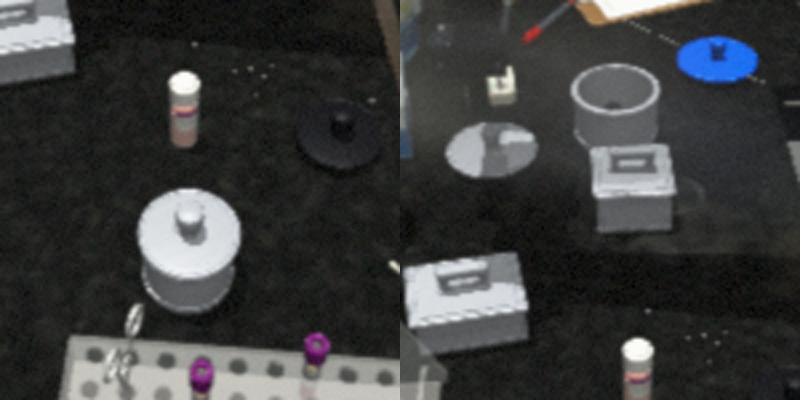

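The small and square lids are seated flush (left crop at 190,235; right crop at 632,165). The large lid is next.

>>> {"op": "servo_tool", "data": {
  "targets": [
    [0,-0.15,-0.9,0,87],
    [0,-0.15,-1.8,0,87],
    [0,-0.15,-2.4,0,87],
    [0,-0.15,-2.78,0,60],
    [0,-0.15,-2.78,0,40]
  ]
}}

```text
time_s: 22.68
tcp_pos: [0.5958, -0.2045, 0.035]
ee_rot: [[0.998, -0.063, -0.006], [-0.063, -0.998, 0.001], [-0.006, -0.001, -1.0]]
wrist_force: [-0.9, -0.4, 0.8]
gripper_width: 0.92
gripper_force: 0.0
```

>>> {"op": "servo_tool", "data": {
  "targets": [
    [0,0,0,0,30],
    [0,0,0,0,20],
    [0,0,0,0,5],
    [0,0,0,0,0],
    [0,0,0,0,0]
  ]
}}

```text
time_s: 23.1
tcp_pos: [0.5983, -0.2053, 0.0388]
ee_rot: [[0.998, -0.063, 0.002], [-0.063, -0.998, -0.0], [0.002, 0.0, -1.0]]
wrist_force: [1.0, -0.4, -0.1]
gripper_width: 0.554
gripper_force: 0.0
```

>>> {"op": "servo_tool", "data": {
  "targets": [
    [0,0,0,0,0],
    [0,0,0,0,0],
    [0,0,0,0,0],
    [0,0,0,0,0],
    [0,0,0,0,0]
  ]
}}

```text
time_s: 23.52
tcp_pos: [0.5977, -0.2055, 0.0377]
ee_rot: [[0.998, -0.063, -0.0], [-0.063, -0.998, -0.0], [-0.0, 0.0, -1.0]]
wrist_force: [0.6, -0.5, 0.8]
gripper_width: 0.255
gripper_force: 30.0
```

>>> {"op": "servo_tool", "data": {
  "targets": [
    [0,0,0,0,0],
    [0,0,0,0,0],
    [0,0,0,0,0],
    [0,0,0,0,0],
    [0,0,0,0,0]
  ]
}}

```text
time_s: 23.93
tcp_pos: [0.5977, -0.2055, 0.0377]
ee_rot: [[0.998, -0.063, 0.0], [-0.063, -0.998, -0.0], [0.0, 0.0, -1.0]]
wrist_force: [-0.3, -1.6, 0.7]
gripper_width: 0.256
gripper_force: 30.0
```

>>> {"op": "servo_tool", "data": {
  "targets": [
    [0,0,0.4,0,0],
    [0,0,1.2,0,0],
    [0,0,2.2,0,0],
    [0,0,3.0,0,0],
    [0,0,3.5,0,0]
  ]
}}

```text
time_s: 24.35
tcp_pos: [0.5988, -0.2054, 0.1462]
ee_rot: [[0.998, -0.062, 0.004], [-0.062, -0.998, -0.001], [0.004, 0.0, -1.0]]
wrist_force: [-0.3, -0.4, -0.7]
gripper_width: 0.251
gripper_force: 30.0
```

>>> {"op": "servo_tool", "data": {
  "targets": [
    [-0.3,0,0,0,0],
    [-0.9,-0.2,0,0,0],
    [-1.6,-0.4,0,0,0],
    [-2.4,-0.6,0,0,0],
    [-3.2,-0.8,0,0,0]
  ]
}}

```text
time_s: 24.77
tcp_pos: [0.499, -0.2289, 0.1411]
ee_rot: [[0.998, -0.063, -0.003], [-0.063, -0.998, 0.001], [-0.003, -0.001, -1.0]]
wrist_force: [-0.9, -0.4, -1.6]
gripper_width: 0.251
gripper_force: 30.0
```

>>> {"op": "servo_tool", "data": {
  "targets": [
    [-0.8,-0.2,0,0,0],
    [-1.4,-0.4,0,0,0],
    [-1.73,-0.42,0,0,0],
    [-1.73,-0.42,0,0,0],
    [-1.73,-0.42,0,0,0]
  ]
}}

```text
time_s: 25.18
tcp_pos: [0.4498, -0.2418, 0.1425]
ee_rot: [[0.998, -0.063, 0.0], [-0.063, -0.998, 0.0], [0.0, -0.0, -1.0]]
wrist_force: [0.5, 1.1, -1.8]
gripper_width: 0.253
gripper_force: 30.0
```

```bash
python3 - <<'E'
from station import r
from h import *
c=r.capture("side");t=r.capture("top")
cv2.imwrite("pics/c7.png",np.hstack([cv2.resize(p[:,:,::-1],(400,400),interpolation=cv2.INTER_CUBIC) for p in(t["pixels"][130:280,260:410],c["pixels"][80:200,190:310])]))
s=r.sense();print(s["tcp_pos"],s["gripper_width"])
E
```

```text
[ 0.45091138 -0.24176875  0.14260153] 0.2522160754174632
```

View pics/c7.png

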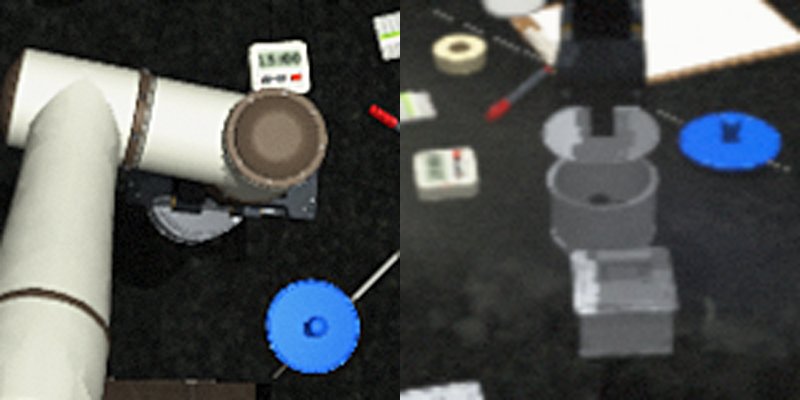

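The large lid is level and centred above jar_large (side crop, 600,135). I'll lower it now.

>>> {"op": "servo_tool", "data": {
  "targets": [
    [0,0,-0.3,0,0],
    [0,0,-0.6,0,0],
    [0,0,-0.8,0,0],
    [0,0,-0.95,0,0],
    [0,0,-1.05,0,0]
  ]
}}

```text
time_s: 25.7
tcp_pos: [0.4494, -0.2418, 0.1098]
ee_rot: [[0.998, -0.063, -0.002], [-0.063, -0.998, 0.0], [-0.002, -0.0, -1.0]]
wrist_force: [-0.0, -0.1, -1.5]
gripper_width: 0.251
gripper_force: 30.0
```

>>> {"op": "servo_tool", "data": {
  "targets": [
    [0,0,-0.1,0,0],
    [0,0,-0.2,0,0],
    [0,0,-0.3,0,0],
    [0,0,-0.4,0,0],
    [0,0,-0.46,0,0]
  ]
}}

```text
time_s: 26.12
tcp_pos: [0.4498, -0.2419, 0.0971]
ee_rot: [[0.998, -0.063, -0.0], [-0.063, -0.998, 0.0], [-0.0, -0.0, -1.0]]
wrist_force: [0.0, -0.1, -2.3]
gripper_width: 0.247
gripper_force: 30.0
```

>>> {"op": "servo_tool", "data": {
  "targets": [
    [0,0,-0.05,0,0],
    [0,0,-0.08,0,0],
    [0,0,-0.08,0,0],
    [0,0,-0.08,0,0],
    [0,0,-0.08,0,0]
  ]
}}

```text
time_s: 26.53
tcp_pos: [0.4498, -0.2421, 0.0957]
ee_rot: [[0.998, -0.062, 0.0], [-0.062, -0.998, -0.0], [0.0, 0.0, -1.0]]
wrist_force: [-3.4, -0.3, 6.4]
gripper_width: 0.252
gripper_force: 30.0
```

Contact is at the seated height (0.0957 − 0.0377 = 0.058). I'll release, retreat and verify.

>>> {"op": "servo_tool", "data": {
  "targets": [
    [0,0,0,0,30],
    [0,0,0,0,35],
    [0,0,0,0,45],
    [0,0,0,0,50],
    [0,0,0,0,50]
  ]
}}

```text
time_s: 26.95
tcp_pos: [0.45, -0.2419, 0.0948]
ee_rot: [[0.998, -0.063, 0.0], [-0.063, -0.998, 0.0], [0.0, -0.0, -1.0]]
wrist_force: [-0.4, 1.0, 0.4]
gripper_width: 0.525
gripper_force: 0.0
```

>>> {"op": "servo_tool", "data": {
  "targets": [
    [0,0,0.3,0,50],
    [0,0,0.9,0,50],
    [0,0,1.7,0,60],
    [0,0,2.5,0,60],
    [0,0,3.2,0,60]
  ]
}}

```text
time_s: 27.37
tcp_pos: [0.4501, -0.2421, 0.1931]
ee_rot: [[0.998, -0.062, 0.001], [-0.062, -0.998, -0.001], [0.001, 0.001, -1.0]]
wrist_force: [0.5, -0.1, -0.5]
gripper_width: 0.67
gripper_force: 0.0
```

>>> {"op": "servo_tool", "data": {
  "targets": [
    [0,-1,0.3,0,60],
    [0,-2,0.6,0,60],
    [0,-3,1,0,60],
    [0,-4,1.3,0,60],
    [0,-5,1.6,0,60]
  ]
}}

```text
time_s: 27.78
tcp_pos: [0.4498, -0.3933, 0.2405]
ee_rot: [[0.998, -0.062, 0.001], [-0.062, -0.998, -0.001], [0.001, 0.001, -1.0]]
wrist_force: [1.4, -0.4, 0.1]
gripper_width: 0.687
gripper_force: 0.0
```

>>> {"op": "servo_tool", "data": {
  "targets": [
    [0,-0.6,0,0,60],
    [0,-0.8,0,0,60],
    [0,-0.8,0,0,60],
    [0,-0.8,0,0,60],
    [0,-0.8,0,0,60]
  ]
}}

```text
time_s: 28.2
tcp_pos: [0.4497, -0.4149, 0.2389]
ee_rot: [[0.998, -0.062, -0.001], [-0.062, -0.998, 0.001], [-0.001, -0.001, -1.0]]
wrist_force: [-0.6, -0.2, 0.3]
gripper_width: 0.69
gripper_force: 0.0
```

```bash
python3 - <<'E'
from station import r
from h import *
t=r.capture("top");c=r.capture("side")
for k,u,v,z in(("large .450 -.242",333,203,.074),("small .460 .312",150,195,.064),("sq .4395 -.1065",287,206,.056),("obl .612 .058",236,149,.050),("timer",364,155,.021),("bottle",196,197,.078)):
    a=cv2.minAreaRect(measure(t,(u,v),z,120,24));print(k,np.round(a[0],4),np.round(a[1],4),round(a[2],1))
cv2.imwrite("pics/c8.png",np.hstack([cv2.resize(p[:,:,::-1],(400,400),interpolation=cv2.INTER_CUBIC) for p in(t["pixels"][100:260,230:390],c["pixels"][90:220,170:300])]))
print(r.sense()["tcp_pos"])
E
```

```text
large .450 -.242 [ 0.4496 -0.2477] [0.1249 0.1456] 90.0
small .460 .312 [0.4587 0.3109] [0.0803 0.0798] 59.0
sq .4395 -.1065 [ 0.4389 -0.1058] [0.0872 0.0893] 1.5
obl .612 .058 [0.612 0.059] [0.1141 0.084 ] 9.1
timer [ 0.6088 -0.3538] [0.1288 0.1576] 89.5
bottle [0.4522 0.1711] [0.0277 0.0265] 1.5
[ 0.44992757 -0.41483721  0.2390898 ]
```

View pics/c8.png

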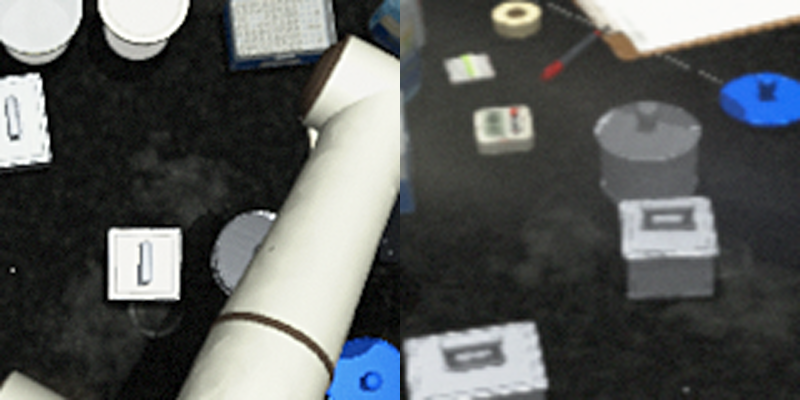

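The final crops show the large lid level on its jar (side crop, 647,130), and the square and oblong lids flush. The timer and bottle have not moved, and the arm is clear of everything.

```bash
python3 -c "
from station import r
print(r.finish_job())"
```

```text
the job is handed in; nothing more can be done
None
```

All four lids are on their own containers and look fully seated and level in the final pictures, and I handed the job in after about 28 s of the 106 s allowed; no verdict was returned.

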